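Re-index a lead-came mitre jig by its spring pin

TASK

Set the mitre jig for the next cut: hook a fingertip under the red pull ring without pinching it, lift the spring index pin out of its hole, swing the blue arm exactly one hole towards the green marker, and let the pin drop fully home in that hole. Take the finger out of the ring, and leave the jar, knife, glass and came offcut where they lie.

Things in the scene. Friction and masses are not known exactly. Their poses are not given: they have to be found in the camera images.
- jig: Came mitre jig fixed to the bench: a plywood board 320 x 360 x 18 mm carrying everything else. Origin: centre of the board's underside, on the bench top. Its x axis points from the index plate (edge near the robot) to the arm's pivot, y to the left seen from the robot, z up.
- middle_hole (a point): Mouth of the middle hole of the aluminium index plate, 100 mm before the jig's origin, 30 mm above the bench. The plate has five 12 mm holes on a 200 mm radius arc about the pivot, 15 degrees (0.262 rad, 52 mm) apart: this one and two to either side.
- pivot_axis (a point): Upright axis of the arm's pivot: 100 mm along the jig's x axis from its origin, 46 mm above the bench (the arm's top face).
- swing_arm (a joint): Angle of the arm about the pivot, rad. 0 is the middle hole, where the pin stands at the start; positive swings the arm's free end towards the jig's +y (left). The next holes are at +0.262 and -0.262, the outer ones at +/-0.524, stops at +/-0.62. It turns with light friction (about 1 N at the ring) and stays where it is left.
- pin_bush (a point): Point on the arm's top face on the pin's axis, 200 mm from the pivot, 46 mm above the bench. The arm is a flat blue bar 34 mm wide that runs from the pivot to 25 mm past this point; a steel bush 26 mm across stands here to 66 mm above the bench; a dark blade guide 10 mm thick, 86 mm above the bench, stands on the arm 43 to 128 mm from the pivot.
- index_pin (a joint): Lift of the upright spring index pin, m: 0 fully home in a hole, 0.024 at the upper stop. 10 mm thick, round tip, 10 mm deep in the hole: clear of the plate at 0.011 or more. A spring pulls it down: about 6 N at 0, 11 N at 0.02. Let go between holes it rides on the plate at about 0.010, and falls in when the arm brings it within about 2 mm of a hole's centre.
- ring_centre (a point): Centre of the red pull ring on top of the pin; it rises and swings with the pin. Round, 60 mm clear inside, 10 mm round bar (80 mm outside). It stands across the arm, its opening facing along the arm to the robot, its top leaning 20 degrees back towards the pivot. With the pin home the centre is 118 mm above the bench and 12 mm nearer the pivot than the pin's axis.
- ring_top (a point): Middle of the underside of the ring's top bar, where a finger hooks: 30 mm from the ring's centre, with the pin home 146 mm above the bench and 22 mm nearer the pivot than the pin's axis. A fingertip pointing down and towards the pivot (about 45 degrees) goes in from the robot's side.
- ring_rim: Black rubber rim of 6 mm round section (88 mm outside diameter) around the back of the red ring, on the side of the pivot, fixed to it. A finger that hooks the red bar from the robot's side does not press it; pinching the ring presses it. Origin: on the pin's axis at bench height when the pin is home; it moves with the pin.
- green_marker: Green button, 32 mm across, 15 mm high, fixed on the board's top at the left or right front corner (125 mm before the jig's origin and 150 mm to one side): the side to which the arm must go. Origin: centre of its underside.
- amber_marker: Orange button of the same shape at the other front corner. Origin: centre of its underside.
- nail_jar: Loose amber glass jar, 64 mm across, 85 mm high, upright on the bench to the right of the board. Origin: centre of its underside. Leave alone.
- lead_knife: Loose lead knife lying on the bench in front of the board (robot's side), 180 mm long along its x axis (from -100 to +80 mm), 26 mm high, wooden handle to -x. Origin: on the bench. Leave alone.
- glass_piece: Loose flat piece of blue glass 75 x 55 x 6 mm lying on the bench to the left of the board. Origin: centre of its underside. Leave alone.
- came_offcut: Loose offcut of grey H-section lead came, 130 mm long (x), 12 mm wide, 10 mm high, on the bench to the left of the board. Origin: centre of its underside. Leave alone.

How it is judged:
By the outcome, as a careful person would: the job done as asked, in the order asked, and still so for the second after the job is handed in, with the robot touching nothing.
It also fails if it takes over 48 s, if anything falls off the work surface, if the arm or the gripper's body presses on something with over 40 N, if the wrist force passes 120 N, or if a joint passes its speed limit or range.

ROBOT

A 6-joint arm with a two-finger parallel gripper is mounted at the origin on the work surface. World frame = base frame: x ahead of the robot, y to its left, z up, the work surface at z = 0. Lengths are in m, angles in rad, forces in N, time in s.
With the tool pointing down it reaches from about 0.375 to 0.9 m from the base axis. Payload 3.1 kg.
Tool frame: the origin (TCP) lies between the finger pads; the fingertips stand 19 mm ahead of it and the grasp point (between the pads) is the TCP; z points along the fingers, y is the direction in which the jaws open and shut (so a half turn about z gives the same grasp; the last joint's range is limited). The gripper opens to 87 mm and grips with 3 to 60 N. Pads are 19 mm wide; open, the fingers measure 117 mm over their backs; the gripper's body (75 mm by 190 mm) begins 51 mm behind the grasp point.
Start: joints at [-1.292, 0.527, 1.433, -0, 1.181, -0.178], TCP at [0.276, -0.561, 0.242] pointing down, gripper open.
Joint ranges: [-3.08, 3.08], [-0.75, 2.2], [0.22, 2.44], [-1.43, 4.57], [0, 2.65], [-2.85, 2.85]. Speed limits (rad/s): [2.79, 2.79, 3.14, 3.14, 3.14, 3.14].

INTERFACE

Orientations are given as a unit quaternion [x, y, z, w].
In Python, from rig import robot gives the robot as it stands.
- The arm moves only by the tool apply_moves, never from a script. Its argument "series" is a list of rows, each a list of 7 numbers: the shift along the tool's x, y, z in cm, then the turn, a rotation vector about the tool's x, y, z in degrees, then the opening, from 0 (shut) to 1 (fully open). In form: [[dx, dy, dz, rx, ry, rz, grip], ...]. A call has 1 to 5 rows; each row is the pose to reach, as a shift and turn from the pose commanded when the call began, along the tool's axes at that moment; what a row does not reach only later rows make up. A row lasts 1/12 s, in which the tool goes at most 41.7 mm and 7.16 degrees, less where a joint would pass 70% of its speed; a pose out of reach is approached as far as the arm can. A call with a gripper value outside its range is refused whole. The fingers move at their own pace and stop on an object; "newtons" is the grip in N (left out, the last holds). Time passes only in rows, so rows that repeat a pose let the fingers close. It gives the time, the measured TCP pose, the force and the opening at its end, in the units of the state.
- robot.get_obs(): the state, without advancing time (a new reading comes with each control period).
- robot.camera(name): name is "side" or "top" or "wrist"; returns the picture (420x560x3 uint8, red, green, blue); there is no depth.
- robot.camera_params(name): a dict with "mtx" (3x3 intrinsics, pixels), "origin" and "rotation" of the camera in the world. Camera axes: x right, y down, z forward; pixel columns grow to the right and rows downward; lengths in m; the calibration is good to about 2 mm. A picture is of the moment at which its call begins: read the wrist's pose just before it. camera_params takes no time and is no camera call; for the wrist camera it gives the pose at the moment of the call.
- robot.hand_in(): hands the job in, once; it reports no verdict.
The state is a dict: "time": time; "q": joint angles; "joint_velocities": joint speeds; "joint_torque": joint torques, N m; "position": TCP position; "tool_rot": TCP orientation; "ft_force": force on the tool from outside, world axes, zero at the start; "moment": the same for the moment, N m; "grip_width": finger opening in m.
Only numpy, scipy, OpenCV 4.12 (cv2) and the standard library are available. Lean on these libraries where they do the work, as an engineer would, in place of code of your own. Each camera call takes 0.05 s, during which the arm holds its last target. There are 200 camera calls.

## Working session

There is one attempt and no reset: what is moved stays moved. The work goes in short steps, Python scripts to look and compute and a tool call to move; the robot and the scene stay as the last step left them, time stands still between calls to the robot, and variables do not carry over. Pictures are saved under pics/ and viewed, about 8 in all and at most 12, crops included, and the job is handed in when it is done.

Besides the shell and the picture viewer there is one more tool, called by a JSON object that holds its "op" and its "data". apply_moves: Moves the arm, as the interface text tells. Its arguments: {"type":"object","properties":{"series":{"type":"array"},"newtons":{"type":"number"}},"required":["series"]}

```bash
mkdir -p pics; ls
python3 - <<'E'
from rig import robot
import cv2, numpy as np
o=robot.get_obs();print(o)
ims=[]
for n in("side","top"):
    im=robot.camera(n)[:,:,::-1].copy();cv2.imwrite(f"pics/{n}0.png",im)
    p=robot.camera_params(n);print(n,np.round(p["mtx"],1).tolist(),np.round(p["origin"],4),np.round(p["rotation"],4).tolist())
E
```

```text
pics
{'time': 0.0, 'q': array([-1.29246269e+00,  5.28458063e-01,  1.43387884e+00,  1.08469368e-05,
        1.18138296e+00, -1.78506271e-01]), 'joint_velocities': array([ 0.00134095,  0.00091903, -0.00116527, -0.00077346,  0.00179616,
        0.001368  ]), 'joint_torque': array([-1.14366518e-03, -4.40051544e+01, -1.76591581e+01,  6.32037409e-02,
        5.82315505e-02, -1.59354522e-04]), 'position': array([ 0.2755332 , -0.56023363,  0.24058403]), 'tool_rot': array([ 9.74025311e-01,  2.26436664e-01, -4.80572670e-05, -1.06252755e-03]), 'ft_force': array([ 0.36964378,  0.57554688, -0.30714543]), 'moment': array([0.03672757, 0.06770868, 0.01236466]), 'grip_width': 0.08730235919633096}
side [[461.6, 0.0, 288.4], [0.0, 461.6, 217.1], [0.0, 0.0, 1.0]] [0.2015 0.7099 0.7431] [-0.2464, 0.8659, -0.4175, 0.1236]
top [[428.7, 0.0, 273.7], [0.0, 428.7, 205.6], [0.0, 0.0, 1.0]] [0.4401 0.0227 1.0308] [0.7384, -0.6664, 0.0681, -0.0779]
```

View pics/top0.png

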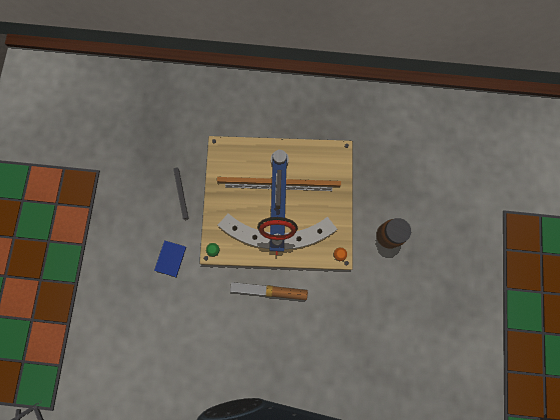

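View pics/side0.png

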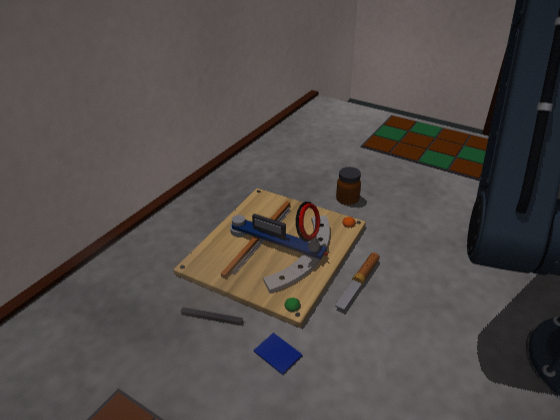

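The top picture shows the board with its front edge towards the robot. The green button is at (212,250), left, so the arm must go to +0.262. The orange button is at (340,254), the ring at (278,229) and the pivot at (280,157). The side picture shows the ring upright at (308,222).

```bash
cat > h.py <<'E'
import numpy as np, cv2
from rig import robot
from scipy.spatial.transform import Rotation as R
def rays(n,uv):
    p=robot.camera_params(n);uv=np.atleast_2d(uv)
    d=np.c_[(uv-p["mtx"][:2,2])/p["mtx"][[0,1],[0,1]],np.ones(len(uv))]
    rot=np.array(p["rotation"]); rot=R.from_quat(rot) if rot.shape==(4,) else R.from_matrix(rot)
    return np.array(p["origin"]),rot.apply(d)
def onz(n,uv,z):
    o,d=rays(n,uv);return o+d*((z-o[2])/d[:,2])[:,None]
def tri(a,ua,b,ub):
    (o1,d1),(o2,d2)=rays(a,ua),rays(b,ub)
    s,t=np.linalg.lstsq(np.c_[d1[0],-d2[0]],o2-o1,rcond=None)[0]
    return (o1+s*d1[0]+o2+t*d2[0])/2,np.linalg.norm(o1+s*d1[0]-o2-t*d2[0])
def blob(im,lo,hi,box=None):
    m=cv2.inRange(cv2.cvtColor(im,cv2.COLOR_BGR2HSV),lo,hi)
    if box: k=np.zeros_like(m);k[box[1]:box[3],box[0]:box[2]]=1;m=m*k
    n,l,s,c=cv2.connectedComponentsWithStats(m);i=1+np.argmax(s[1:,4]);return c[i],s[i],l==i
E
python3 - <<'E'
from h import *
t=cv2.imread("pics/top0.png");s=cv2.imread("pics/side0.png")
G=((50,120,50),(80,255,255));O=((8,200,140),(16,255,255));RD=((0,150,60),(5,255,255))
g={}
for nm,c,bt,bs in(("green",G,(200,235,225,262),(275,290,310,318)),("orange",O,(328,244,352,266),(335,210,362,232)),("ring",RD,(250,210,305,245),(290,195,325,250))):
    ct,st,_=blob(t,*c,bt);cs,ss,_=blob(s,*c,bs)
    g[nm]=onz("top",ct,.029)[0];print(nm,ct,st,cs,ss,"tri",tri("top",ct,"side",cs),g[nm],onz("side",cs,.027)[0])
# board corners: wood mask hull
m=cv2.inRange(cv2.cvtColor(t,cv2.COLOR_BGR2HSV),(10,60,110),(28,220,255));m[:125]=0;m[272:]=0;m[:,:190]=0;m[:,360:]=0
m=cv2.morphologyEx(m,cv2.MORPH_OPEN,np.ones((3,3)))
h=cv2.convexHull(np.argwhere(m)[:,::-1].astype(np.int32));q=cv2.approxPolyDP(h,6,True)[:,0]
w=onz("top",q.astype(float),.018);print(q.tolist(),np.round(w,4).tolist(),w.mean(0),np.linalg.norm(w-np.roll(w,1,0),axis=1))
d=g["green"]-g["orange"];print("sep",np.linalg.norm(d[:2]),"yaw",np.arctan2(-d[0],d[1]))
E
```

```text
green [212.36290323 249.16129032] [207 243  12  13 124] [291.72262774 303.62043796] [285 298  15  13 137] tri (array([0.5315448 , 0.1801539 , 0.02511732]), np.float64(0.0002983288950481547)) [0.53105389 0.17948654 0.029     ] [0.53082534 0.18158337 0.027     ]
orange [340.53731343 253.1641791 ] [336 249  10   9  67] [348.28947368 219.39473684] [345 217   8   6  38] tri (array([ 0.55225709, -0.11898377,  0.03067277]), np.float64(0.00022753410062425686)) [ 0.55233734 -0.11925954  0.029     ] [ 0.5541752  -0.12322396  0.027     ]
ring [277.12692308 228.68846154] [259 220  37  20 260] [308.4916388  220.80936455] [299 203  21  36 299] tri (array([0.58040745, 0.0325281 , 0.11866157]), np.float64(0.0008571149069379427)) [0.59464027 0.0336736  0.029     ] [ 0.63552617 -0.06699805  0.027     ]
[[352, 268], [200, 263], [209, 136], [351, 141]] [[0.5217, -0.1499, 0.018], [0.4968, 0.2058, 0.018], [0.812, 0.2269, 0.018], [0.8347, -0.127, 0.018]] [0.66630868 0.03893022 0.018     ] [0.31387864 0.35664314 0.3158463  0.35465975]
sep 0.2995032693298779 yaw 0.07112242674451316
```

```bash
cat >> h.py <<'E'
YAW=0.070; J0=np.array([.6663,.0389,0]); RJ=R.from_euler("z",YAW); PIV=J0+RJ.apply([.1,0,0])
def target(arm=0.,lift=0.,s=-.003,up=0.,tilt=45.):
    """TCP pose: s = shift along finger axis from ring centre, up = rise above ring centre, arm = swing angle"""
    Q=R.from_euler("z",YAW-arm); c,sn=np.cos(np.radians(tilt)),np.sin(np.radians(tilt))
    a=np.array([c,0,-sn]); p=PIV+Q.apply(np.array([-.188,0,.118+lift+up])+s*a)
    y=np.array([0,-1.,0]); return p,Q*R.from_matrix(np.c_[np.cross(y,a),y,a])
def move(p,Q):
    o=robot.get_obs();T=R.from_quat(o["tool_rot"])
    print("t %.2f pos %s F %s w %.3f"%(o["time"],np.round(o["position"],4),np.round(o["ft_force"],1),o["grip_width"]))
    print("row",np.round(T.inv().apply(p-o["position"])*100,2),np.round((T.inv()*Q).as_rotvec(degrees=True),1))
def injig(p): return RJ.inv().apply(np.array(p)-(J0-RJ.apply([.1,0,0])))
E
python3 - <<'E'
from h import *
move(*target(s=-.11)); print(target(s=-.11)[0], target()[0])
E
```

```text
t 0.10 pos [ 0.2755 -0.5603  0.2407] F [ 0.5 -0.4  0.6] w 0.087
row [ 46.14 -42.78   4.59] [-8.8 44.4 21. ]
[0.50092425 0.02730475 0.19578175] [0.57639939 0.03259666 0.12012132]
```

{"op": "apply_moves", "data": {"series": [[3,-2.8,0.2,0,0,0,0],[6,-5.6,0.4,0,0,0,0],[9,-8.4,0.6,0,0,0,0],[12,-11.2,0.8,0,0,0,0],[15,-14,1,0,0,0,0]], "newtons": 20}}

```text
time: 0.52
position: [0.3486, -0.367, 0.2311]
tool_rot: [0.974, 0.226, -0.0, -0.0]
ft_force: [0.7, 0.7, -0.6]
grip_width: 0.0617
```

{"op": "apply_moves", "data": {"series": [[3,-2.8,0.2,0,0,0,0],[6,-5.6,0.4,0,0,0,0],[9,-8.4,0.6,0,0,0,0],[12,-11.2,0.8,0,0,0,0],[15,-14,1,0,0,0,0]]}}

```text
time: 0.93
position: [0.4215, -0.1753, 0.2213]
tool_rot: [0.974, 0.226, -0.0, -0.0]
ft_force: [1.9, -0.3, -0.3]
grip_width: 0.0284
```

{"op": "apply_moves", "data": {"series": [[3,-2.8,0,0,0,0,0],[6,-5.6,0,0,0,0,0],[9,-8.4,0,0,0,0,0],[12,-11.2,0,0,0,0,0],[14,-13,0,0,0,0,0]]}}

```text
time: 1.35
position: [0.49, 0.0046, 0.2214]
tool_rot: [0.974, 0.227, 0.0, -0.001]
ft_force: [0.4, -0.9, 0.4]
grip_width: 0.0017
```

Run:
```python
from h import *
move(*target(s=-.11)); print(robot.get_obs()["q"])
```

```text
t 1.35 pos [0.49   0.0046 0.2214] F [ 0.4 -0.9  0.4] w 0.002
row [ 1.98 -1.55  2.56] [-8.8 44.4 21.1]
[-2.19778807e-01  3.76127859e-01  1.78661509e+00  1.14950924e-03
  9.79294296e-01  8.91586264e-01]
```

{"op": "apply_moves", "data": {"series": [[0.3,-0.2,0,-1.2,5.9,2.8,0],[0.5,-0.4,0,-2.4,11.8,5.6,0],[0.8,-0.6,0.5,-3.6,17.7,8.4,0],[1,-0.8,1,-4.8,23.6,11.2,0],[1.3,-1,1.5,-5.9,29.6,14,0]]}}

```text
time: 1.77
position: [0.495, 0.0193, 0.2089]
tool_rot: [0.966, 0.119, 0.231, -0.014]
ft_force: [0.6, 2.1, 0.7]
grip_width: 0.0006
```

Run:
```python
from h import *
move(*target(s=-.11)); print(robot.get_obs()["q"])
```

```text
t 1.77 pos [0.495  0.0193 0.2089] F [0.6 2.1 0.7] w 0.001
row [ 0.1  -0.68  1.5 ] [-4.4 18.1  8.8]
[-0.31760331  0.30859203  2.11312249  0.63793351  0.37137089  0.45057624]
```

```bash
cat >> h.py <<'E'
from scipy.optimize import least_squares
X=lambda ax,t:R.from_euler(ax,t)
def fk(q,P):
    a0,h,L1,e,L2,d=P; A=X("z",q[0]);B=A*X("y",q[1]);C=B*X("y",q[2]);D=C*X("z",q[3]);E=D*X("y",q[4]);F=E*X("z",q[5])
    return A.apply([a0,0,h])+B.apply([0,0,L1])+C.apply([e,0,L2])+E.apply([0,0,d]),F
E
python3 - <<'E'
from h import *
o=robot.get_obs()
D=[([-1.29246269e+00,5.28458063e-01,1.43387884e+00,0,1.18138296,-1.78506271e-01],[.2755332,-.56023363,.24058403],[9.74025311e-01,2.26436664e-01,-4.8e-05,-1.06e-03]),
([-2.19778807e-01,3.76127859e-01,1.78661509,1.1495e-03,9.79294296e-01,8.91586264e-01],[.49,.0046,.2214],[.974,.227,0,-.001]),(o["q"],o["position"],o["tool_rot"])]
for q,p,t in D: print("toolfix",(fk(q,np.zeros(6))[1].inv()*R.from_quat(t)).as_rotvec(degrees=True))
f=lambda P:np.concatenate([fk(q,P)[0]-p for q,p,_ in D])
s=least_squares(f,[0,.3,.4,0,.4,.2]);print(s.x,np.abs(s.fun).max(),np.linalg.svd(s.jac)[1])
fix=fk(D[0][0],np.zeros(6))[1].inv()*R.from_quat(D[0][2])
def ik(p,Q,q0):
    g=lambda q:np.concatenate([(fk(q,s.x)[0]-p)*5,((fk(q,s.x)[1]*fix).inv()*Q).as_rotvec()])
    r=least_squares(g,q0,bounds=([-3.08,-.75,.22,-1.43,0,-2.85],[3.08,2.2,2.44,4.57,2.65,2.85]));return r.x,r.cost
for tilt in(45,52,60):
  for ss in(-.11,-.06,-.003):
    for q0 in([0,.5,1.6,0,.3,1.5],[0,.5,1.6,3.14,.3,-1.5]):
      x,c=ik(*target(s=ss,tilt=tilt),np.array(q0));print(tilt,ss,np.round(x,2),"%.1e"%c)
E
```

```text
toolfix [-7.01005204e-04  9.47190947e-05  9.00002358e+01]
toolfix [3.25621516e-02 5.07524498e-02 9.00484390e+01]
toolfix [7.06541606e-15 1.50140091e-14 9.00000000e+01]
[0.13562924 1.63661136 0.08723081 0.5577237  0.71645975 0.66390988] 0.10309658747967196 [3.36407918 2.51920094 0.48417091 0.29020523 0.13178152 0.0243106 ]
45 -0.11 [-0.09  2.2   0.45  2.7   0.26 -1.27] 1.2e-03
45 -0.11 [-0.09  2.2   0.45  2.7   0.26 -1.27] 1.2e-03
45 -0.06 [-0.    2.2   0.38  2.78  0.13 -1.27] 5.6e-03
45 -0.06 [-0.    2.2   0.38  2.78  0.13 -1.27] 5.6e-03
45 -0.003 [0.03 2.2  0.3  0.73 0.04 0.81] 1.7e-02
45 -0.003 [0.03 2.2  0.3  0.73 0.04 0.81] 1.7e-02
52 -0.11 [-0.01  1.67  0.94  2.8   0.14 -1.29] 1.3e-29
52 -0.11 [-0.01  1.67  0.94  2.8   0.14 -1.29] 3.4e-20
52 -0.06 [ 0.01  2.09  0.47  2.75  0.09 -1.22] 5.5e-21
52 -0.06 [ 0.01  2.09  0.47  2.75  0.09 -1.22] 1.1e-21
52 -0.003 [0.03 2.2  0.28 0.31 0.07 1.23] 3.0e-03
52 -0.003 [0.03 2.2  0.28 0.31 0.07 1.23] 3.0e-03
60 -0.11 [0.03 0.82 1.67 0.15 0.13 1.38] 1.3e-27
60 -0.11 [0.03 0.82 1.67 0.15 0.13 1.38] 1.5e-18
60 -0.06 [0.03 1.38 1.1  0.13 0.14 1.41] 1.7e-21
60 -0.06 [0.03 1.38 1.1  0.13 0.14 1.41] 6.0e-20
60 -0.003 [0.04 1.97 0.48 0.09 0.17 1.45] 2.0e-19
60 -0.003 [0.04 1.97 0.48 0.09 0.17 1.45] 2.5e-25
```

```bash
python3 - <<'E'
import re
s=open("h.py").read()
s=s.replace("a0,h,L1,e,L2,d=P;","a0,h,L1,e,L2,d,l,m,w=P;").replace("C.apply([e,0,L2])+E.apply([0,0,d])","C.apply([e,l,L2])+D.apply([w,m,0])+E.apply([0,0,d])")
open("h.py","w").write(s)
E
cat >> h.py <<'E'
DATA=[([-1.29246269e+00,5.28458063e-01,1.43387884e+00,0,1.18138296,-1.78506271e-01],[.2755332,-.56023363,.24058403],[9.74025311e-01,2.26436664e-01,-4.8e-05,-1.06e-03]),
([-2.19778807e-01,3.76127859e-01,1.78661509,1.1495e-03,9.79294296e-01,8.91586264e-01],[.49,.0046,.2214],[.974,.227,0,-.001]),
([-0.31760331,0.30859203,2.11312249,0.63793351,0.37137089,0.45057624],[.495,.0193,.2089],[.966,.119,.231,-.014])]
FIX=X("z",np.pi/2)
def fit(free,D=DATA,x0=[0,.3,.4,0,.4,.2,0,0,0]):
    free=list(free)
    def P(v): P=np.zeros(9);P[free]=v;return P
    s=least_squares(lambda v:np.concatenate([fk(q,P(v))[0]-p for q,p,_ in D]),np.array(x0)[free]);return P(s.x),np.abs(s.fun).max()
def ik(p,Q,q0,P):
    g=lambda q:np.concatenate([(fk(q,P)[0]-p)*5,((fk(q,P)[1]*FIX).inv()*Q).as_rotvec()])
    r=least_squares(g,q0,bounds=([-3.08,-.75,.22,-1.43,0,-2.85],[3.08,2.2,2.44,4.57,2.65,2.85]));return r.x,r.cost
E
python3 - <<'E'
from h import *
for free in([1,2,4,5,6],[1,2,4,5,7],[1,2,4,5,6,7],[0,1,2,4,5,6],[0,1,2,4,5,7],[1,2,3,4,5,6],[1,2,3,4,5,7],[1,2,4,5,7,8],[1,2,4,5,6,8]):
    P,e=fit(free);print(free,np.round(P,3),"%.4f"%e)
E
```

```text
[1, 2, 4, 5, 6] [ 0.    -0.04   0.672  0.     0.287  0.197  0.117  0.     0.   ] 0.0144
[1, 2, 4, 5, 7] [ 0.    -0.006  0.553  0.     0.34   0.105  0.     0.124  0.   ] 0.0560
[1, 2, 4, 5, 6, 7] [ 0.    -0.046  0.711  0.     0.269  0.232  0.154 -0.042  0.   ] 0.0113
[0, 1, 2, 4, 5, 6] [-0.114 -0.044  0.791  0.     0.358  0.265  0.113  0.     0.   ] 0.0064
[0, 1, 2, 4, 5, 7] [-0.281 -0.027  0.857  0.     0.511  0.271  0.     0.117  0.   ] 0.0230
[1, 2, 3, 4, 5, 6] [0.    0.274 0.588 0.114 0.392 0.286 0.111 0.    0.   ] 0.0000
[1, 2, 3, 4, 5, 7] [0.    0.691 0.375 0.257 0.571 0.307 0.    0.114 0.   ] 0.0213
[1, 2, 4, 5, 7, 8] [0.    0.194 0.478 0.    0.442 0.099 0.    0.11  0.103] 0.0132
[1, 2, 4, 5, 6, 8] [0.    0.04  0.638 0.    0.327 0.194 0.11  0.    0.038] 0.0069
```

```bash
cat >> h.py <<'E'
P0,_=fit([1,2,3,4,5,6])
E
python3 - <<'E'
from h import *
print(P0)
for tilt in(40,45,50,55):
  for a,ss,u in((0,-.11,0),(0,-.003,0),(0,-.003,.036),(.262,-.003,.036),(.262,-.11,0)):
    for q0 in([-.2,.5,1.6,0,.3,1.5],[-.2,.5,1.6,3.14,.3,-1.5]):
      x,c=ik(*target(arm=a,s=ss,up=u,tilt=tilt),np.array(q0),P0);print(tilt,a,ss,u,np.round(x,2),"%.1e"%c)
E
```

```text
[0.         0.27428688 0.58793773 0.1141369  0.39173565 0.28644495
 0.11101962 0.         0.        ]
40 0 -0.11 0 [-0.37  0.54  2.44  2.63  0.73 -1.47] 8.2e-07
40 0 -0.11 0 [-0.37  0.54  2.44  2.63  0.73 -1.47] 8.2e-07
40 0 -0.003 0 [-0.12  0.56  2.02  0.47  0.    0.95] 6.2e-02
40 0 -0.003 0 [-0.27  0.74  2.26  2.76  0.74 -1.5 ] 6.7e-22
40 0 -0.003 0.036 [-0.27  0.63  2.24  2.7   0.63 -1.42] 4.0e-30
40 0 -0.003 0.036 [-0.27  0.63  2.24  2.7   0.63 -1.42] 2.2e-23
40 0.262 -0.003 0.036 [-0.05  0.5   2.02 -0.5   0.    2.17] 4.1e-02
40 0.262 -0.003 0.036 [ 0.04  0.63  2.18  3.48  0.55 -1.71] 3.8e-31
40 0.262 -0.11 0 [ 0.01  0.35  2.15 -1.13  0.08  2.85] 4.2e-02
40 0.262 -0.11 0 [ 0.1   0.53  2.33  3.53  0.61 -1.71] 1.4e-29
45 0 -0.11 0 [-0.34  0.44  2.35  2.5   0.48 -1.28] 1.8e-25
45 0 -0.11 0 [-0.34  0.44  2.35  2.5   0.48 -1.28] 1.1e-22
45 0 -0.003 0 [-0.25  0.68  2.21  2.7   0.55 -1.42] 2.1e-31
45 0 -0.003 0 [-0.25  0.68  2.21  2.7   0.55 -1.42] 2.2e-27
45 0 -0.003 0.036 [-0.25  0.58  2.19  2.6   0.45 -1.31] 3.4e-19
45 0 -0.003 0.036 [-0.25  0.58  2.19  2.6   0.45 -1.31] 1.1e-30
45 0
[... 813 characters left out ...]
] 4.8e-03
50 0.262 -0.11 0 [ 0.06  0.4   2.19  4.03  0.21 -2.25] 2.0e-27
55 0 -0.11 0 [-0.27  0.34  2.17  1.38  0.2  -0.09] 4.9e-23
55 0 -0.11 0 [-0.27  0.34  2.17  1.38  0.2  -0.09] 2.3e-31
55 0 -0.003 0 [-0.22  0.6   2.1   2.3   0.22 -0.98] 6.1e-19
55 0 -0.003 0 [-0.22  0.6   2.1   2.3   0.22 -0.98] 8.2e-22
55 0 -0.003 0.036 [-0.22  0.52  2.07  1.82  0.17 -0.49] 9.9e-26
55 0 -0.003 0.036 [-0.22  0.52  2.07  1.82  0.17 -0.49] 4.3e-31
55 0.262 -0.003 0.036 [-0.    0.52  2.   -1.12  0.11  2.85] 6.3e-04
55 0.262 -0.003 0.036 [ 0.01  0.53  2.03  4.56  0.11 -2.82] 5.3e-18
55 0.262 -0.11 0 [ 0.04  0.37  2.11 -1.09  0.15  2.85] 6.0e-06
55 0.262 -0.11 0 [ 0.03  0.38  2.14  4.57  0.12 -2.82] 7.6e-04
```

{"op": "apply_moves", "data": {"series": [[0,-0.2,0.4,-1.1,4.5,2.2,0],[0,-0.3,0.8,-2.2,9,4.4,0],[0,-0.5,1.1,-3.3,13.5,6.6,0],[0.1,-0.7,1.5,-4.4,18.1,8.8,0],[0.1,-0.7,1.5,-4.4,18.1,8.8,0]]}}

```text
time: 2.18
position: [0.5039, 0.0384, 0.2021]
tool_rot: [0.946, 0.089, 0.31, -0.042]
ft_force: [-0.1, 0.9, 0.4]
grip_width: 0.0004
```

Run:
```python
from h import *
move(*target(s=-.11)); print(robot.get_obs()["q"])
```

```text
t 2.18 pos [0.5039 0.0384 0.2021] F [-0.1  0.9  0.4] w 0.000
row [-0.77  1.04  0.19] [-5.8  8.7  4.6]
[-0.33516703  0.35927262  2.219068    1.55480763  0.32319588 -0.41335318]
```

{"op": "apply_moves", "data": {"series": [[-0.2,0.3,0,-1.5,2.2,1.2,0],[-0.4,0.5,0.1,-2.9,4.4,2.3,0],[-0.6,0.8,0.1,-4.4,6.5,3.5,0],[-0.8,1,0.2,-5.8,8.7,4.6,0],[-0.8,1,0.2,-5.8,8.7,4.6,0]]}}

```text
time: 2.6
position: [0.5011, 0.0292, 0.1959]
tool_rot: [0.924, 0.035, 0.38, -0.016]
ft_force: [0.8, 0.6, 0.5]
grip_width: 0.0007
```

Run:
```python
from h import *
move(*target(s=-.11)); print(robot.get_obs()["q"])
```

```text
t 2.60 pos [0.5011 0.0292 0.1959] F [0.8 0.6 0.5] w 0.001
row [-0.03  0.19 -0.01] [-0.4  0.2  0.1]
[-0.33515369  0.4396401   2.34783561  2.47095508  0.47477373 -1.25485635]
```

{"op": "apply_moves", "data": {"series": [[0,0.2,0,-0.4,0.2,0.1,0],[0,0.2,0,-0.4,0.2,0.1,0]]}}

```text
time: 2.77
position: [0.5007, 0.028, 0.1951]
tool_rot: [0.924, 0.033, 0.38, -0.015]
ft_force: [-0.7, 0.0, 0.1]
grip_width: 0.0004
```

Run:
```python
from h import *
move(*target())
cv2.imwrite("pics/w1.png",robot.camera("wrist")[:,:,::-1])
p=robot.camera_params("wrist");Rw=R.from_quat(p["rotation"])
for nm,z in(("pin",.066),("ringc",.118),("ringtop",.146)):
    off={"pin":0,"ringc":.012,"ringtop":.022}[nm]
    v=Rw.inv().apply(PIV+RJ.apply([-.2+off,0,z])-p["origin"]);print(nm,(p["mtx"]@v/v[2])[:2])
```

```text
t 2.77 pos [0.5007 0.028  0.1951] F [-0.7  0.   0.1] w 0.000
row [ 0.11  0.12 10.67] [-0.2  0.3 -0. ]
pin [277.95139435 258.35905425]
ringc [278.13701754 218.63054554]
ringtop [278.25517122 188.10394105]
```

View pics/w1.png

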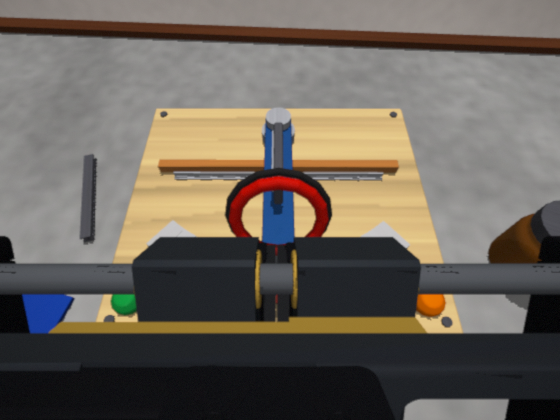

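Run:
```python
from h import *
o=robot.get_obs();T=R.from_quat(o["tool_rot"])
p=robot.camera_params("wrist");Rw=R.from_quat(p["rotation"])
print("cam in tool",T.inv().apply(p["origin"]-o["position"]),(T.inv()*Rw).as_matrix().round(2).tolist())
for v in([0,0,.019],[0,.015,.019],[0,-.015,.019],[.0095,.015,.019],[.0095,-.015,.019],[0,0,0],[0,0,-.051],[0,.095,-.051],[.037,.095,-.051]):
    c=Rw.inv().apply(o["position"]+T.apply(v)-p["origin"]);print(v,(p["mtx"]@c/c[2])[:2].round(0),c[2].round(3))
im=robot.camera("side")[:,:,::-1];cv2.imwrite("pics/s1.png",cv2.resize(im[90:330,180:500],None,fx=2.5,fy=2.5,interpolation=cv2.INTER_CUBIC))
```

```text
cam in tool [ 0.0644952  -0.0008474  -0.14333754] [[-0.0, -0.97, -0.24], [1.0, -0.0, 0.0], [-0.0, -0.24, 0.97]]
[0, 0, 0.019] [277. 261.] 0.173
[0, 0.015, 0.019] [305. 261.] 0.173
[0, -0.015, 0.019] [249. 261.] 0.173
[0.0095, 0.015, 0.019] [306. 244.] 0.171
[0.0095, -0.015, 0.019] [249. 244.] 0.171
[0, 0, 0] [278. 275.] 0.155
[0, 0, -0.051] [279. 341.] 0.105
[0, 0.095, -0.051] [571. 341.] 0.105
[0.037, 0.095, -0.051] [598. 231.] 0.096
```

View pics/s1.png

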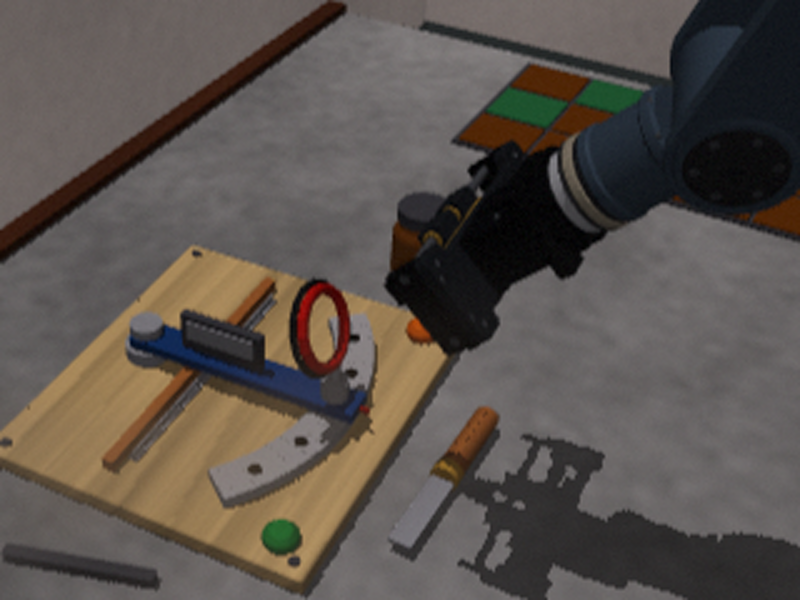

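Run:
```python
from h import *
o=robot.get_obs();T=R.from_quat(o["tool_rot"])
out=[]
for n,im,(x0,y0,x1,y1) in(("side",robot.camera("side")[:,:,::-1].copy(),(300,130,400,240)),("wrist",robot.camera("wrist")[:,:,::-1].copy(),(120,180,430,330))):
    p=robot.camera_params(n);Rw=R.from_quat(p["rotation"]);f=400/(x1-x0)
    c=cv2.resize(im[y0:y1,x0:x1],None,fx=f,fy=f,interpolation=cv2.INTER_CUBIC);c=np.clip(255*(c/255.)**.45,0,255).astype(np.uint8)
    for v,col in(([0,0,.019],(0,255,255)),([0,0,0],(0,0,255)),([0,.015,.019],(0,255,0)),([0,-.015,.019],(255,0,255)),([.0095,0,.019],(255,255,0)),([-.0095,0,.019],(255,128,0)),([0,0,-.051],(255,255,255))):
        k=Rw.inv().apply(o["position"]+T.apply(v)-p["origin"]);u=(p["mtx"]@k/k[2])[:2];cv2.circle(c,tuple(int(i) for i in (u-[x0,y0])*f),4,col,-1)
    out.append(cv2.copyMakeBorder(c,0,440-c.shape[0],0,0,cv2.BORDER_CONSTANT))
cv2.imwrite("pics/c2.png",np.hstack(out))
```

```text
(no output)
```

View pics/c2.png

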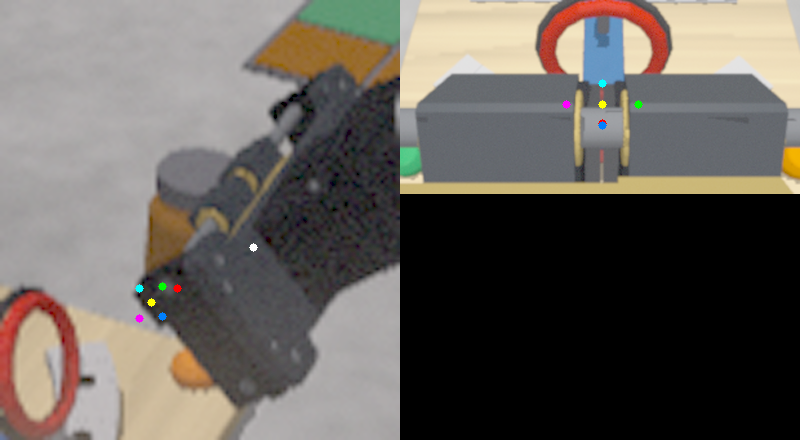

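The fingertips sit at the calculated spot, and the wide blocks are the carriages 51 mm behind. The ring is centred in the wrist view (col 278, as predicted). Going in along the finger axis.

{"op": "apply_moves", "data": {"series": [[0,0,2.7,0,0.3,0,0],[0.1,0.1,5.4,0,0.3,0,0],[0.1,0.1,8,0,0.3,0,0],[0.1,0.1,10,0,0.3,0,0],[0.1,0.1,10.7,0,0.3,0,0]]}}

```text
time: 3.38
position: [0.5799, 0.0322, 0.1196]
tool_rot: [0.922, 0.034, 0.384, -0.015]
ft_force: [-0.0, 0.1, -0.0]
grip_width: 0.0005
```

Run:
```python
from h import *
move(*target(up=.014)); print(injig(robot.get_obs()["position"]))
im=robot.camera("side")[:,:,::-1];cv2.imwrite("pics/s3.png",cv2.resize(im[150:280,230:390],None,fx=4,fy=4,interpolation=cv2.INTER_CUBIC))
```

```text
t 3.38 pos [0.5799 0.0322 0.1196] F [-0.   0.1 -0. ] w 0.000
row [ 0.79 -0.06 -1.26] [-0.2 -0.3  0.1]
[ 0.01330616 -0.0006068   0.11962165]
```

View pics/s3.png

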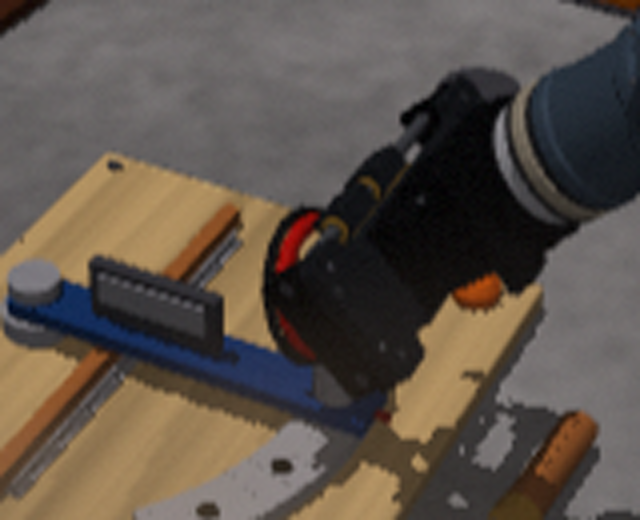

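The finger is through the ring with no contact force. Lifting straight up to find contact.

{"op": "apply_moves", "data": {"series": [[0.35,0,-0.35,0,0,0,0],[0.7,0,-0.7,0,0,0,0],[1,0,-1,0,0,0,0],[1.1,0,-1.1,0,0,0,0]]}}

```text
time: 3.77
position: [0.5769, 0.0323, 0.1384]
tool_rot: [0.922, 0.033, 0.385, -0.014]
ft_force: [0.3, -0.5, 0.2]
grip_width: 0.0005
```

{"op": "apply_moves", "data": {"series": [[0.1,0,-0.1,0,0,0,0],[0.2,0,-0.2,0,0,0,0],[0.2,0,-0.2,0,0,0,0]]}}

```text
time: 4.02
position: [0.5765, 0.0322, 0.1394]
tool_rot: [0.923, 0.033, 0.383, -0.014]
ft_force: [-1.6, -0.2, -1.0]
grip_width: 0.0006
```

{"op": "apply_moves", "data": {"series": [[0.1,0,-0.1,0,0,0,0],[0.2,0,-0.2,0,0,0,0],[0.2,0,-0.2,0,0,0,0]]}}

```text
time: 4.27
position: [0.5757, 0.0323, 0.1406]
tool_rot: [0.924, 0.033, 0.381, -0.015]
ft_force: [-1.7, -1.4, -5.8]
grip_width: 0.0006
```

Run:
```python
from h import *
move(*target(up=.02)); print(injig(robot.get_obs()["position"]))
```

```text
t 4.27 pos [0.5757 0.0323 0.1406] F [-1.7 -1.4 -5.8] w 0.001
row [ 0.02 -0.02  0.09] [-0.1  0.1  0. ]
[ 0.00914126 -0.00025081  0.14064044]
```

Contact at z≈0.140 with about 6 N, which matches the spring. Now lift about 16 mm.

{"op": "apply_moves", "data": {"series": [[0.25,0,-0.25,0,0,0,0],[0.5,0,-0.5,0,0,0,0],[0.75,0,-0.75,0,0,0,0],[1,0,-1,0,0,0,0],[1.15,0,-1.15,0,0,0,0]]}}

```text
time: 4.68
position: [0.5757, 0.0323, 0.1575]
tool_rot: [0.924, 0.033, 0.382, -0.014]
ft_force: [-3.4, -0.8, -10.4]
grip_width: 0.0004
```

{"op": "apply_moves", "data": {"series": [[0,0,0,0,0,0,0],[0,0,0,0,0,0,0]]}}

```text
time: 4.85
position: [0.5758, 0.0324, 0.1575]
tool_rot: [0.923, 0.033, 0.382, -0.014]
ft_force: [-5.6, -1.0, -10.0]
grip_width: 0.0008
```

Run:
```python
from h import *
o=robot.get_obs();move(*target(up=.038)); print(injig(o["position"]),o["q"].round(2))
t=robot.camera("top")[:,:,::-1];s=robot.camera("side")[:,:,::-1].copy()
im=robot.camera("wrist")[:,:,::-1];cv2.imwrite("pics/w4.png",im)
RD=((0,150,60),(5,255,255))
print(blob(s,*RD,(290,190,325,250))[:2],blob(t,*RD,(250,205,305,245))[:2])
```

```text
t 4.85 pos [0.5758 0.0324 0.1575] F [ -5.6  -1.  -10. ] w 0.001
row [ 0.08 -0.02  0.  ] [-0.1  0.   0. ]
[ 0.00927986 -0.0001665   0.15753567] [-0.25  0.58  2.19  2.59  0.45 -1.29]
(array([303.99122807, 223.99122807]), array([299, 210,  16,  24, 114], dtype=int32)) (array([276.98816568, 222.85207101]), array([259, 219,  37,  12, 169], dtype=int32))
```

Run:
```python
from h import *
o=robot.get_obs();T=R.from_quat(o["tool_rot"]);p=o["position"]
for a in np.radians([1,2,3,4,5,7.5,15.]):
    Z=R.from_euler("z",-a);print(np.round(np.degrees(a),1),np.round(T.inv().apply(PIV+Z.apply(p-PIV)-p)*100,3),np.round((T.inv()*Z*T).as_rotvec(degrees=True),2))
p1=PIV+R.from_euler("z",-.2618).apply(p-PIV);print(p1.round(4),T.as_matrix().round(3).tolist())
```

```text
1.0 [ 0.002 -0.333  0.003] [-0.71  0.    0.71]
2.0 [ 0.008 -0.665  0.01 ] [-1.41  0.    1.41]
3.0 [ 0.018 -0.998  0.021] [-2.12  0.    2.12]
4.0 [ 0.033 -1.33   0.036] [-2.83  0.01  2.83]
5.0 [ 0.051 -1.662  0.055] [-3.53  0.01  3.54]
7.5 [ 0.115 -2.489  0.121] [-5.3   0.01  5.31]
15.0 [ 0.459 -4.934  0.47 ] [-10.6    0.02  10.61]
[0.5788 0.0821 0.1573] [[0.706, 0.072, 0.705], [0.05, -0.997, 0.052], [0.707, -0.002, -0.707]]
```

{"op": "apply_moves", "data": {"series": [[0,-0.33,0,-0.71,0,0.71,0],[0.01,-0.67,0.01,-1.41,0,1.41,0],[0.02,-1,0.02,-2.12,0,2.12,0],[0.03,-1.33,0.04,-2.83,0,2.83,0],[0.05,-1.66,0.05,-3.53,0,3.53,0]]}}

```text
time: 5.42
position: [0.5754, 0.049, 0.1572]
tool_rot: [0.924, -0.008, 0.382, 0.002]
ft_force: [-3.8, -1.0, -9.9]
grip_width: 0.0005
```

{"op": "apply_moves", "data": {"series": [[0,-0.33,0,-0.71,0,0.71,0],[0.01,-0.67,0.01,-1.41,0,1.41,0],[0.02,-1,0.02,-2.12,0,2.12,0],[0.03,-1.33,0.04,-2.83,0,2.83,0],[0.05,-1.66,0.05,-3.53,0,3.53,0]]}}

```text
time: 5.83
position: [0.5764, 0.0657, 0.1572]
tool_rot: [0.923, -0.048, 0.382, 0.019]
ft_force: [-3.3, -0.5, -10.8]
grip_width: 0.0004
```

```bash
cat >> h.py <<'E'
def status():
    o=robot.get_obs();v=o["position"]-PIV;T=R.from_quat(o["tool_rot"]);x=-v[:2];z=T.apply([0,0,1])
    print("t %.2f r %.4f ang %.2f toolyaw %.2f deg z %.4f F %s"%(o["time"],np.hypot(*x),-np.degrees(np.arctan2(x[1],x[0])-YAW),-np.degrees(np.arctan2(z[1],z[0])-YAW),o["position"][2],o["ft_force"].round(1)),o["q"].round(2))
E
python3 -c "from h import *;status()"
```

```text
t 5.83 r 0.1907 ang 9.96 toolyaw 9.83 deg z 0.1572 F [ -3.3  -0.5 -10.8] [-0.07  0.58  2.17  3.21  0.39 -1.6 ]
```

{"op": "apply_moves", "data": {"series": [[0,-0.33,0,-0.71,0,0.71,0],[0.01,-0.67,0.01,-1.41,0,1.41,0],[0.02,-1,0.02,-2.12,0,2.12,0],[0.03,-1.33,0.04,-2.83,0,2.83,0],[0.05,-1.66,0.05,-3.53,0,3.53,0]]}}

```text
time: 6.25
position: [0.5789, 0.0821, 0.1573]
tool_rot: [0.92, -0.089, 0.381, 0.035]
ft_force: [-3.5, -0.4, -10.2]
grip_width: 0.0005
```

{"op": "apply_moves", "data": {"series": [[0,0,0,0,0,0,0],[0,0,0,0,0,0,0]]}}

```text
time: 6.42
position: [0.5791, 0.0826, 0.1575]
tool_rot: [0.92, -0.087, 0.381, 0.035]
ft_force: [-4.4, 1.5, -10.4]
grip_width: 0.0005
```

Run:
```python
from h import *
status()
t=robot.camera("top")[:,:,::-1].copy();cv2.imwrite("pics/t5.png",t)
# blue arm direction in top view at arm top height
m=cv2.inRange(cv2.cvtColor(t,cv2.COLOR_BGR2HSV),(105,120,30),(125,255,255));m[:,:240]=0;m[:150]=0;m[270:]=0;m[:,320:]=0
pts=np.argwhere(m)[:,::-1].astype(float);w=onz("top",pts,.046)-PIV
vx,vy,x,y=cv2.fitLine(w[:,:2].astype(np.float32),cv2.DIST_HUBER,0,.005,.01).ravel();print(len(w),"arm ang",-np.degrees(np.arctan2(vy,vx)-YAW)if vx>0 else -np.degrees(np.arctan2(-vy,-vx)-YAW), np.ptp(w,0))
```

```text
t 6.42 r 0.1905 ang 15.10 toolyaw 14.66 deg z 0.1575 F [ -4.4   1.5 -10.4] [ 0.02  0.59  2.13  3.55  0.38 -1.8 ]
409 arm ang 12.680085 [1.69012924e-01 5.43061079e-02 2.22044605e-16]
```

{"op": "apply_moves", "data": {"series": [[-0.15,0,0.15,0,0,0,0],[-0.3,0,0.3,0,0,0,0],[-0.45,0,0.45,0,0,0,0],[-0.6,0,0.6,0,0,0,0],[-0.7,0,0.7,0,0,0,0]]}}

```text
time: 6.88
position: [0.5791, 0.0818, 0.148]
tool_rot: [0.92, -0.087, 0.381, 0.035]
ft_force: [-6.3, 2.2, -7.4]
grip_width: 0.0002
```

{"op": "apply_moves", "data": {"series": [[0,0,0,0,0,0,0],[0,0,0,0,0,0,0]]}}

```text
time: 7.05
position: [0.579, 0.0817, 0.1479]
tool_rot: [0.92, -0.088, 0.381, 0.035]
ft_force: [-7.6, 2.6, -7.9]
grip_width: 0.0005
```

```bash
python3 -c "from h import *;status()"
```

```text
t 7.05 r 0.1904 ang 14.86 toolyaw 14.73 deg z 0.1479 F [-7.6  2.6 -7.9] [ 0.02  0.61  2.14  3.52  0.41 -1.77]
```

Force is 7.9 N at about 7.5 mm of lift, so the pin is already entering the hole. Lowering it home and beyond to the ring's centre.

{"op": "apply_moves", "data": {"series": [[-0.15,0,0.15,0,0,0,0],[-0.3,0,0.3,0,0,0,0],[-0.45,0,0.45,0,0,0,0],[-0.6,0,0.6,0,0,0,0],[-0.7,0,0.7,0,0,0,0]]}}

```text
time: 7.47
position: [0.5801, 0.0815, 0.1395]
tool_rot: [0.919, -0.088, 0.384, 0.036]
ft_force: [-7.3, 2.1, -1.2]
grip_width: 0.0005
```

{"op": "apply_moves", "data": {"series": [[-0.25,0,0.25,0,0,0,0],[-0.5,0,0.5,0,0,0,0],[-0.75,0,0.75,0,0,0,0],[-0.85,0,0.85,0,0,0,0]]}}

```text
time: 7.8
position: [0.5837, 0.0813, 0.1288]
tool_rot: [0.917, -0.088, 0.387, 0.036]
ft_force: [-1.1, -0.2, -0.2]
grip_width: 0.0001
```

Run:
```python
from h import *
status();move(*target(arm=.262,s=-.003))
```

```text
t 7.80 r 0.1858 ang 14.98 toolyaw 14.74 deg z 0.1288 F [-1.1 -0.2 -0.2] [ 0.02  0.67  2.14  3.47  0.47 -1.72]
t 7.80 pos [0.5837 0.0813 0.1288] F [-1.1 -0.2 -0.2] w 0.000
row [-0.93 -0.01  0.3 ] [-0.2 -0.7 -0. ]
```

{"op": "apply_moves", "data": {"series": [[-0.5,0,0.1,0,0,0,0],[-0.9,0,0,0,0,0,0],[-0.9,0,0,0,0,0,0],[-0.9,0,-1.5,0,0,0,0],[-0.9,0,-3,0,0,0,0]]}}

```text
time: 8.22
position: [0.5532, 0.0869, 0.1411]
tool_rot: [0.919, -0.088, 0.382, 0.035]
ft_force: [0.7, 0.1, 0.6]
grip_width: 0.0007
```

{"op": "apply_moves", "data": {"series": [[0,0,-2,0,0,0,0],[0,0,-4,0,0,0,0],[0,0,-6,0,0,0,0],[0,0,-8,0,0,0,0],[0,0,-8,0,0,0,0]]}}

```text
time: 8.63
position: [0.4948, 0.0982, 0.1995]
tool_rot: [0.919, -0.087, 0.383, 0.035]
ft_force: [-0.0, 0.7, 0.4]
grip_width: 0.0002
```

Run:
```python
from h import *
status()
t=robot.camera("top")[:,:,::-1].copy();s=robot.camera("side")[:,:,::-1].copy()
cv2.imwrite("pics/t6.png",t);cv2.imwrite("pics/s6.png",s)
RD=((0,150,60),(5,255,255))
ct,st,_=blob(t,*RD,(220,200,320,255));cs,ss,_=blob(s,*RD,(270,180,345,260));q,e=tri("top",ct,"side",cs)
v=q-PIV;print(ct,st,cs,ss,"ring",q,e,"ang",-np.degrees(np.arctan2(-v[1],-v[0])-YAW),"r",np.hypot(*v[:2]))
a=cv2.resize(t[120:300,150:430],(400,257));b=cv2.resize(s[180:380,150:400],(400,320));cv2.imwrite("pics/c6.png",np.hstack([cv2.copyMakeBorder(a,0,63,0,0,0),b]))
```

```text
t 8.63 r 0.2762 ang 14.93 toolyaw 14.64 deg z 0.1995 F [-0.   0.7  0.4] [ 0.08  0.44  2.28  3.64  0.4  -1.84]
[254.54887218 224.95112782] [238 215  35  22 266] [295.0630137  232.53972603] [282 214  28  38 365] ring [0.58378748 0.08182644 0.11958261] 2.018181454328039e-05 ang 15.162962040243519 r 0.1857756807298926
```

View pics/c6.png

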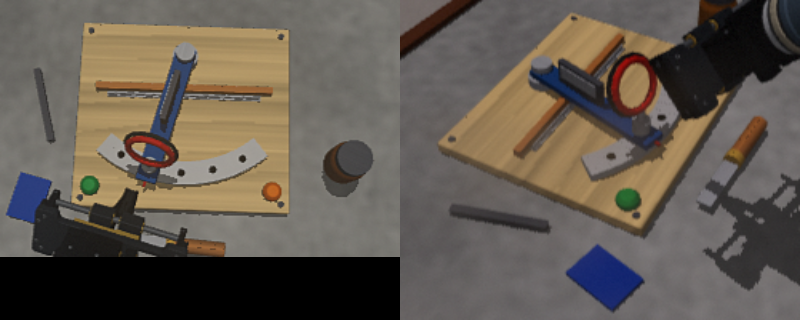

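The finished arm stands one hole to the left, with the outer-left hole visible at (121,155) and the vacated middle one at (181,173). The ring measures 15.2° and 119.6 mm high, against 118.7 mm at the start, so the pin is home. The loose things look undisturbed and the gripper is clear.

```bash
python3 -c "from h import *;status();print(robot.hand_in())"
```

```text
t 8.73 r 0.2735 ang 14.96 toolyaw 14.68 deg z 0.1986 F [ 0.8  0.6 -0. ] [ 0.08  0.45  2.28  3.64  0.4  -1.84]
the job is handed in; nothing more can be done
None
```

The jig is set one hole towards the green marker (left), with the pin home, and I handed the job in at 8.7 s. I hooked the ring from the robot's side with the shut fingertips, without pinching, and lifted the pin about 16 mm at 10 N. I then swung the arm 15° about its pivot and lowered the pin. The force followed the spring down past the depth where the pin would ride on the plate. I dropped the finger clear of the bar and backed it out.

**Last checks:**
- **Ring position:** The ring measured 15.2° from the middle hole, where 15.0° is wanted.
- **Pin depth:** The ring centre is 119.6 mm high, against 118.7 mm measured at the start. It would be about 128 mm if the pin were riding on the plate.
- **Holes:** The final picture shows one free hole to the left of the arm and three to the right.
- **Robot:** The force on the tool was about zero and the gripper was clear of the ring.
- **Loose items:** The jar, knife, glass and came offcut look untouched by eye; I did not measure them.

**Disagreement:** Before lowering, a rough line fit to the partly hidden arm gave 12.7°. I set it aside because the tool angle read 15.1°, and the pin then dropped in.

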